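Load the pulley test jig and start it

ROBOT

A 6-joint arm with a two-finger parallel gripper is mounted at the origin on the work surface. World frame = base frame: x ahead of the robot, y to its left, z up, the work surface at z = 0. Lengths are in m, angles in rad, forces in N, time in s.
With the tool pointing down it reaches from about 0.425 to 0.925 m from the base axis. Payload 12.5 kg.
Tool frame: the origin (TCP) lies midway between the tips of the shut fingers; the grasp point (between the pads) lies 19 mm behind it; z points along the fingers, y is the line along which they close (so a half turn about z gives the same grasp; the last joint's range is limited). The gripper opens to 85 mm and grips with 20 to 120 N. Pads are 22 mm wide; open, the fingers measure 114 mm over their backs; the gripper's body (76 mm by 85 mm) begins 54 mm behind the grasp point. The pads swing forward as they close: fully open they stand 13 mm farther back than shut.
Start: joints at [-1.274, 0.491, 1.559, -0, 1.092, -0.106], TCP at [0.245, -0.575, 0.231] pointing down, gripper open.
Joint ranges: [-3.1, 3.1], [-0.84, 2.19], [0.05, 2.79], [-1.13, 4.28], [0.06, 2.93], [-2.69, 2.69]. Speed limits (rad/s): [2.22, 2.22, 2.79, 3.14, 3.14, 3.14].

INTERFACE

Orientations are given as a unit quaternion [x, y, z, w].
In Python, from cell import * gives the robot as it stands. Calls block until the motion is done:
- movep(position, orientation): joint-space move of the TCP to a pose.
- movel(position, rot=None, max_speed=0.15): straight line of the TCP; rot=None keeps the orientation; max_speed is the mean speed in m/s.
- move_j(angles): joint-space move.
- command_gripper(opening): opening from 0.0 (shut) to 1.0 (fully open); the grip force is fixed at half the most; returns when the fingers have stopped.
- wait(seconds).
- inverse_kinematics(position, orientation): joint angles nearest the present ones, or None.
- observe(): the state.
- capture(name): name is "scene" or "top" or "wrist"; returns a dict with "img" (384x512x3 uint8, red, green, blue), "range_z" (384x512 float32, m along the optical axis (not along the pixel's ray), 0 where there is no reading), "intrinsics" (3x3 intrinsics, pixels), "R" (3x3) and "t" (3): a world point X has camera coordinates R X + t. Camera axes: x right, y down, z forward; pixel columns grow to the right and rows downward; lengths in m; the calibration is good to about 2 mm. The wrist camera is an equidistant fisheye: a pixel r from the principal point sees the ray r / f radians off the axis. A picture is of the moment at which its call begins.
A pose or a line that the arm cannot do raises Unreachable and nothing moves.
- finish_job(): hands the job in; it is judged then, once.
The state is a dict: "time_s": time; "qpos": joint angles; "qvel": joint speeds; "joint_torque": joint torques, N m; "tool_pos": TCP position; "ee_rot": TCP orientation; "ft_force": force on the tool from outside, world axes, zero at the start; "torque": the same for the moment, N m; "grip_width": opening from 0.0 (shut) to 1.0 (fully open); "grip_force": force on a finger pad.
Only numpy, scipy, OpenCV 4.12 (cv2) and the standard library are available. Lean on these libraries where they do the work, as an engineer would, in place of code of your own. Each camera call takes 0.05 s, during which the arm holds its last target. There are 200 camera calls.

TASK

Clear every black seized pulley out of the pockets of the test jig into the blue coin tray, and drop every brass pulley lying on the bench into a free pocket of the jig, one to a pocket and sitting flat on the pocket floor. Only then turn both red clamp knobs clockwise to their end stops, and after that press the green start button fully down and let it come up again. Leave the card reader head and the ceramic fuse where they lie.

Things in the scene. Friction and masses are not known exactly. Their poses are not given: they have to be found in the camera images.
- jig: aluminium jig plate fixed to the bench, 200 x 290 mm (x, y) and 20 mm thick; origin at the centre of its underside on the bench; six round pockets in two rows of three at x = -60, 0, +60 and y = +30, -30 mm and a red knob on a base disc (34 mm radius) at (0, +105) and (0, -105) mm
- pocket1 (a point): centre of the floor of a jig pocket, at (-60, +30) mm in the jig's x, y; the pocket is 36 mm across and 10 mm deep, its floor 10 mm above the bench; axes as the jig's
- pocket2 (a point): centre of the floor of a jig pocket, at (-60, -30) mm in the jig's x, y; the pocket is 36 mm across and 10 mm deep, its floor 10 mm above the bench; axes as the jig's
- pocket3 (a point): centre of the floor of a jig pocket, at (+0, +30) mm in the jig's x, y; the pocket is 36 mm across and 10 mm deep, its floor 10 mm above the bench; axes as the jig's
- pocket4 (a point): centre of the floor of a jig pocket, at (+0, -30) mm in the jig's x, y; the pocket is 36 mm across and 10 mm deep, its floor 10 mm above the bench; axes as the jig's
- pocket5 (a point): centre of the floor of a jig pocket, at (+60, +30) mm in the jig's x, y; the pocket is 36 mm across and 10 mm deep, its floor 10 mm above the bench; axes as the jig's
- pocket6 (a point): centre of the floor of a jig pocket, at (+60, -30) mm in the jig's x, y; the pocket is 36 mm across and 10 mm deep, its floor 10 mm above the bench; axes as the jig's
- brass1: brass pulley, a grooved disc standing flat: 30 mm diameter, 22 mm tall, 70 g, gripped across the diameter; both faces alike; origin at its centre (11 mm above its underside), z along its axis; starts flat on the bench (may be absent)
- brass2: brass pulley, a grooved disc standing flat: 30 mm diameter, 22 mm tall, 70 g, gripped across the diameter; both faces alike; origin at its centre (11 mm above its underside), z along its axis; starts flat on the bench (may be absent)
- brass3: brass pulley, a grooved disc standing flat: 30 mm diameter, 22 mm tall, 70 g, gripped across the diameter; both faces alike; origin at its centre (11 mm above its underside), z along its axis; starts flat on the bench (may be absent)
- brass4: brass pulley, a grooved disc standing flat: 30 mm diameter, 22 mm tall, 70 g, gripped across the diameter; both faces alike; origin at its centre (11 mm above its underside), z along its axis; starts flat on the bench (may be absent)
- brass5: brass pulley, a grooved disc standing flat: 30 mm diameter, 22 mm tall, 70 g, gripped across the diameter; both faces alike; origin at its centre (11 mm above its underside), z along its axis; starts flat on the bench (may be absent)
- seized1: black seized pulley, same shape and size as the brass ones (30 mm diameter, 22 mm tall); origin at its centre, z along its axis; starts in pocket1 of the jig, standing 12 mm proud of the plate (may be absent)
- seized2: black seized pulley, same shape and size as the brass ones (30 mm diameter, 22 mm tall); origin at its centre, z along its axis; starts in pocket4 of the jig, standing 12 mm proud of the plate (may be absent)
- seized3: black seized pulley, same shape and size as the brass ones (30 mm diameter, 22 mm tall); origin at its centre, z along its axis; starts in pocket5 of the jig, standing 12 mm proud of the plate (may be absent)
- tray: blue plastic coin tray fixed to the bench, open on top, 130 x 120 mm (x, y) outside, 25 mm tall, walls and floor 4 mm thick; origin at the centre of its underside
- knob_left (a joint): turn of the red clamp knob at the jig's +y end, rad: grows clockwise seen from above, end stop at 2.4; stays where it is left
- knob_left_grip (a point): on that knob's axis at the height to grip, 57 mm above the bench; the frame turns with the knob: the grip bar lies along its x, 42 mm long, 14 mm thick (along y), its top 7 mm above this point, 30 mm of it standing over a 44 mm disc (the disc's top is 23 mm below this point)
- knob_right (a joint): turn of the red clamp knob at the jig's -y end, rad: grows clockwise seen from above, end stop at 2.4; stays where it is left
- knob_right_grip (a point): on that knob's axis at the height to grip, 57 mm above the bench; the frame turns with the knob: the grip bar lies along its x, 42 mm long, 14 mm thick (along y), its top 7 mm above this point, 30 mm of it standing over a 44 mm disc (the disc's top is 23 mm below this point)
- start (a joint): travel of the green start button, m: 0 released, 0.006 fully down; springs back; about 5 N
- start_top (a point): centre of the top of the green start button, 52 mm above the bench when up; the button is 30 mm across, in a black collar on a fixed grey pod 76 x 76 x 30 mm
- reader: black card reader head, 90 x 70 x 35 mm, loose; origin at the centre of its underside; leave alone (a fixed green tool box with an oak lid, 150 x 260 mm and 140 mm tall with its knob, stands at the far left of the bench, at least 70 mm beyond the pulleys)
- fuse: white ceramic fuse with steel end caps, lying along its x, 50 mm long, 18 mm thick, loose; origin at the centre of its underside; leave alone

How it is judged:
On the way, in this order (a step that is already met when the one before it is completed fails the run):
1. every brass pulley flat in a jig pocket of its own and every black pulley in the blue tray, before the clamp knobs are tightened (each still under 1.2 rad) ((horizontal distance between brass1 and pocket1 below 0.006 m or horizontal distance between brass1 and pocket2 below 0.006 m or horizontal distance between brass1 and pocket3 below 0.006 m or horizontal distance between brass1 and pocket4 below 0.006 m or horizontal distance between brass1 and pocket5 below 0.006 m or horizontal distance between brass1 and pocket6 below 0.006 m) and z of brass1 in the frame of pocket1 between 0.007 and 0.015 m and angle between the z axis of each of brass1, brass2, brass3, brass4, brass5 and the z axis of jig, either way round below 0.15 rad and (horizontal distance between brass2 and pocket1 below 0.006 m or horizontal distance between brass2 and pocket2 below 0.006 m or horizontal distance between brass2 and pocket3 below 0.006 m or horizontal distance between brass2 and pocket4 below 0.006 m or horizontal distance between brass2 and pocket5 below 0.006 m or horizontal distance between brass2 and pocket6 below 0.006 m) and z of brass2 in the frame of pocket1 between 0.007 and 0.015 m and (horizontal distance between brass3 and pocket1 below 0.006 m or horizontal distance between brass3 and pocket2 below 0.006 m or horizontal distance between brass3 and pocket3 below 0.006 m or horizontal distance between brass3 and pocket4 below 0.006 m or horizontal distance between brass3 and pocket5 below 0.006 m or horizontal distance between brass3 and pocket6 below 0.006 m) and z of brass3 in the frame of pocket1 between 0.007 and 0.015 m and (horizontal distance between brass4 and pocket1 below 0.006 m or horizontal distance between brass4 and pocket2 below 0.006 m or horizontal distance between brass4 and pocket3 below 0.006 m or horizontal distance between brass4 and pocket4 below 0.006 m or horizontal distance between brass4 and pocket5 below 0.006 m or horizontal distance between brass4 and pocket6 below 0.006 m) and z of brass4 in the frame of pocket1 between 0.007 and 0.015 m and (horizontal distance between brass5 and pocket1 below 0.006 m or horizontal distance between brass5 and pocket2 below 0.006 m or horizontal distance between brass5 and pocket3 below 0.006 m or horizontal distance between brass5 and pocket4 below 0.006 m or horizontal distance between brass5 and pocket5 below 0.006 m or horizontal distance between brass5 and pocket6 below 0.006 m) and z of brass5 in the frame of pocket1 between 0.007 and 0.015 m and x of seized1 in the frame of tray between -0.06 and 0.06 m and y of seized1 in the frame of tray between -0.055 and 0.055 m and z of each of seized1, seized2, seized3 in the frame of tray below 0.03 m and x of seized2 in the frame of tray between -0.06 and 0.06 m and y of seized2 in the frame of tray between -0.055 and 0.055 m and x of seized3 in the frame of tray between -0.06 and 0.06 m and y of seized3 in the frame of tray between -0.055 and 0.055 m and value of joint each of knob_left, knob_right below 1.2 rad), for 0.2 s.
2. both clamp knobs turned clockwise to within 0.1 rad of their end stops (value of joint each of knob_left, knob_right above 2.3 rad), for 0.2 s.
3. start button pressed fully down (over 5 mm) (value of joint start above 0.005 m), for 0.05 s.
4. start button up again (value of joint start below 0.001 m), for 0.2 s.
At the end, for the whole second after the job is handed in: Every brass pulley flat (within 0.15 rad, either face up), on the floor of a pocket (within 4 mm) and within 6 mm of its centre; every black pulley on the floor of the blue tray; both knobs within 0.1 rad of the end stop at 2.4; start button up; pulleys at rest and released (all of step 2 and (horizontal distance between brass1 and pocket1 below 0.006 m or horizontal distance between brass1 and pocket2 below 0.006 m or horizontal distance between brass1 and pocket3 below 0.006 m or horizontal distance between brass1 and pocket4 below 0.006 m or horizontal distance between brass1 and pocket5 below 0.006 m or horizontal distance between brass1 and pocket6 below 0.006 m) and z of brass1 in the frame of pocket1 between 0.007 and 0.015 m and angle between the z axis of each of brass1, brass2, brass3, brass4, brass5 and the z axis of jig, either way round below 0.15 rad and (horizontal distance between brass2 and pocket1 below 0.006 m or horizontal distance between brass2 and pocket2 below 0.006 m or horizontal distance between brass2 and pocket3 below 0.006 m or horizontal distance between brass2 and pocket4 below 0.006 m or horizontal distance between brass2 and pocket5 below 0.006 m or horizontal distance between brass2 and pocket6 below 0.006 m) and z of brass2 in the frame of pocket1 between 0.007 and 0.015 m and (horizontal distance between brass3 and pocket1 below 0.006 m or horizontal distance between brass3 and pocket2 below 0.006 m or horizontal distance between brass3 and pocket3 below 0.006 m or horizontal distance between brass3 and pocket4 below 0.006 m or horizontal distance between brass3 and pocket5 below 0.006 m or horizontal distance between brass3 and pocket6 below 0.006 m) and z of brass3 in the frame of pocket1 between 0.007 and 0.015 m and (horizontal distance between brass4 and pocket1 below 0.006 m or horizontal distance between brass4 and pocket2 below 0.006 m or horizontal distance between brass4 and pocket3 below 0.006 m or horizontal distance between brass4 and pocket4 below 0.006 m or horizontal distance between brass4 and pocket5 below 0.006 m or horizontal distance between brass4 and pocket6 below 0.006 m) and z of brass4 in the frame of pocket1 between 0.007 and 0.015 m and (horizontal distance between brass5 and pocket1 below 0.006 m or horizontal distance between brass5 and pocket2 below 0.006 m or horizontal distance between brass5 and pocket3 below 0.006 m or horizontal distance between brass5 and pocket4 below 0.006 m or horizontal distance between brass5 and pocket5 below 0.006 m or horizontal distance between brass5 and pocket6 below 0.006 m) and z of brass5 in the frame of pocket1 between 0.007 and 0.015 m and x of seized1 in the frame of tray between -0.06 and 0.06 m and y of seized1 in the frame of tray between -0.055 and 0.055 m and z of each of seized1, seized2, seized3 in the frame of tray below 0.03 m and x of seized2 in the frame of tray between -0.06 and 0.06 m and y of seized2 in the frame of tray between -0.055 and 0.055 m and x of seized3 in the frame of tray between -0.06 and 0.06 m and y of seized3 in the frame of tray between -0.055 and 0.055 m and value of joint start below 0.001 m and linear speed of each of brass1, brass2, brass3, brass4, brass5, seized1, seized2, seized3 below 0.02 m/s); the robot touches nothing.
It fails at once if start button pressed before both clamp knobs are at their end stops (value of joint start above 0.004 m and not (value of joint each of knob_left, knob_right above 2.3 rad)).
It fails at once if card reader head pushed more than 20 mm (distance of reader from where it was at the start of the episode above 0.02 m).
It fails at once if ceramic fuse pushed more than 20 mm (distance of fuse from where it was at the start of the episode above 0.02 m).
Of brass1, brass2, brass3, brass4, brass5 only 3 to 5 are there at a start; the rules pass over those that are not, and their reading is None.
Of seized1, seized2, seized3 only 1 to 2 are there at a start; the rules pass over those that are not, and their reading is None.
At some moment in a run one of brass1, brass2, brass3, brass4, brass5 may be knocked a few centimetres aside while the robot is not near it.
Once in a run the grip may slacken for a moment while it holds something.
It also fails if it takes over 210 s, if anything falls off the work surface, if the arm or the gripper's body presses on something with over 40 N, if the wrist force passes 120 N, or if a joint passes its speed limit or range.

## Working session

There is one attempt and no reset: what is moved stays moved. The work goes in short steps, each a Python script; the robot and the scene stay as the last script left them, time stands still between calls to the robot, and variables do not carry over. Pictures are saved under pics/ and viewed, at most 14 in all, crops included, and the job is handed in when it is done.

```bash
ls; mkdir -p pics
python3 - <<'E'
from cell import *
import cv2,numpy as np
for n in("scene","top"):
    c=capture(n); cv2.imwrite(f"pics/{n}0.png",cv2.resize(c["img"][:,:,::-1],None,fx=1.5,fy=1.5)); print(n,c["intrinsics"].tolist(),c["R"].round(3).tolist(),c["t"].round(3).tolist(),(-c["R"].T@c["t"]).round(3), (c["range_z"]>0).mean())
s=observe();print(s)
E
```

```text
pics
scene [[415.31190721653974, 0.0, 255.32211370030979], [0.0, 415.31190721653974, 187.2711059437679], [0.0, 0.0, 1.0]] [[-0.829, 0.559, -0.007], [0.355, 0.517, -0.779], [-0.432, -0.649, -0.627]] [0.518, -0.185, 1.24] [1.031 0.611 0.636] 0.9941355387369791
top [[419.8974713885441, 0.0, 252.592858225287], [0.0, 419.8974713885441, 198.4245118387986], [0.0, 0.0, 1.0]] [[-0.004, -1.0, -0.0], [-0.998, 0.004, -0.066], [0.066, 0.0, -0.998]] [0.009, 0.632, 1.129] [0.556 0.006 1.168] 0.9958597819010416
{'time_s': 0.1, 'qpos': array([-1.27362994e+00,  4.91488730e-01,  1.55938639e+00,  1.44717314e-05,
        1.09169198e+00, -1.05571477e-01]), 'qvel': array([ 0.00137448, -0.00167217, -0.00186928,  0.00154869,  0.00013927,
       -0.0009693 ]), 'joint_torque': array([ 4.11073372e-03, -6.19447875e+01, -2.62024552e+01,  4.72603674e-06,
        2.90328193e-03,  6.11149446e-06]), 'tool_pos': array([ 0.24494448, -0.57478968,  0.23079346]), 'ee_rot': array([ 9.79794246e-01,  2.00007493e-01, -4.02131611e-05, -4.85602061e-04]), 'ft_force': array([-0.45854098, -0.34065554, -0.03182395]), 'torque': array([0.02965665, 0.04047521, 0.02967568]), 'grip_force': 0.0, 'grip_width': 1.0023898737393222}
```

View pics/top0.png

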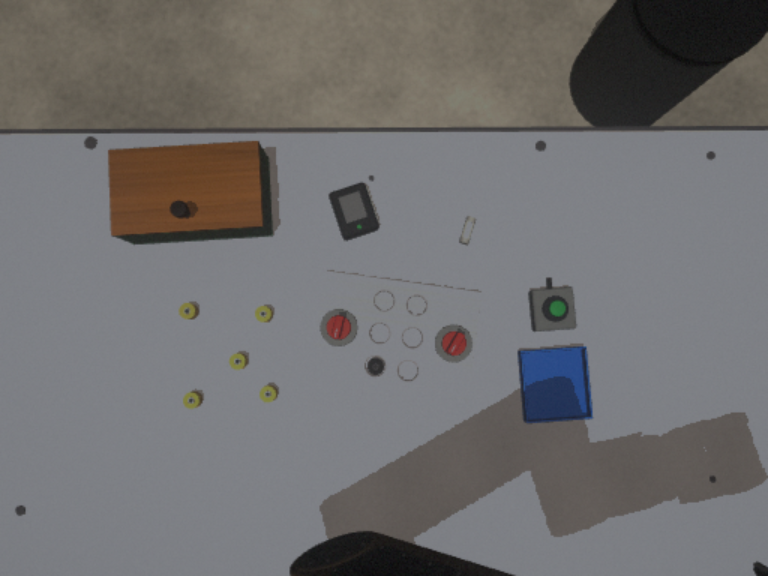

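View pics/scene0.png

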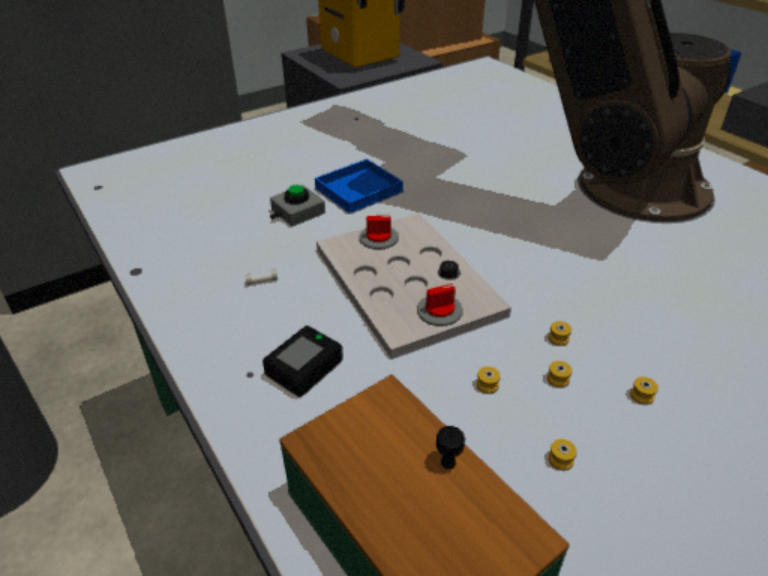

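The top view shows five brass pulleys at (188,311), (264,314), (238,361), (192,400) and (269,394). One black pulley sits in pocket1 at (375,366), and the jig is yawed about 7°. The knobs are at (339,327) and (454,343), the button at (557,309), the tray at (555,385), the reader at (354,211) and the fuse at (467,231). The scene view shows the same layout.

```bash
cat > h.py <<'E'
from cell import *
import cv2,numpy as np
from scipy.spatial.transform import Rotation as Ro
def rays(c,uv,fish):
    K=c["intrinsics"]; d=(np.atleast_2d(uv)-K[:2,2])/[K[0,0],K[1,1]]
    if fish:
        th=np.linalg.norm(d,axis=1,keepdims=True)+1e-12
        d=np.hstack([d/th*np.sin(th),np.cos(th)])
    else: d=np.hstack([d,np.ones((len(d),1))])
    return -c["R"].T@c["t"], d@c["R"]
def cast(c,uv,z,fish=False):
    o,d=rays(c,uv,fish); return o+d*((z-o[2])/d[:,2])[:,None]
def tri(c1,p1,c2,p2,f1=False,f2=False):
    A=np.zeros((3,3));b=np.zeros(3);L=[]
    for c,p,f in((c1,p1,f1),(c2,p2,f2)):
        o,d=rays(c,p,f);d=d[0]/np.linalg.norm(d[0]);P=np.eye(3)-np.outer(d,d);A+=P;b+=P@o;L.append((o,P))
    X=np.linalg.solve(A,b);return X,max(np.linalg.norm(P@(X-o)) for o,P in L)
def mask(c,name):
    h=cv2.cvtColor(c["img"],cv2.COLOR_RGB2HSV); H,S,V=cv2.split(h)
    m={"y":(H>18)&(H<35)&(S>110)&(V>80),"r":((H<8)|(H>172))&(S>140)&(V>60),"g":(H>50)&(H<80)&(S>120)&(V>50),"b":(H>100)&(H<125)&(S>150),"k":(V<55)}[name]
    return m.astype(np.uint8)
def blobs(m,lo,hi=1e9):
    n,l,s,ce=cv2.connectedComponentsWithStats(m)
    return [(ce[i],s[i,4],l==i) for i in range(1,n) if lo<=s[i,4]<=hi]
def down(yaw):  # tool z down, tool y axis at angle yaw+90 (tool x at yaw)
    return (Ro.from_euler("z",yaw)*Ro.from_euler("x",np.pi)).as_quat()
E
python3 - <<'E'
from h import *
t=capture("top");s=capture("scene");w=capture("wrist")
cv2.imwrite("pics/w0.png",cv2.resize(w["img"][:,:,::-1],None,fx=1.5,fy=1.5))
print("wrist pos",-w["R"].T@w["t"],w["R"].round(3).tolist(),w["intrinsics"][0,0])
for n in "yrgb":
    a=blobs(mask(t,n),25);b=blobs(mask(s,n),25)
    for c,k,_ in a:
        print(n,c.round(1),k,cast(t,c,.02 if n=="y" else .05)[0].round(4), end=" ")
        for c2,k2,_ in b:
            X,e=tri(t,c,s,c2)
            if e<.008: print("|",X.round(4),round(e,4),k2,end="")
        print()
E
```

```text
wrist pos [ 0.31690792 -0.5462604   0.37443838] [[0.393, -0.92, -0.002], [-0.876, -0.375, 0.302], [-0.279, -0.117, -0.953]] 297.3186396354542
y [124.8 206.6] 63 [0.6111 0.3557 0.02  ] | [0.5946 0.2242 0.4387] 0.0052 127| [0.6034 0.3098 0.1721] 0.0006 126| [0.6062 0.3244 0.1226] 0.0001 157| [0.6109 0.3572 0.0164] 0.0005 215
y [175.3 208.6] 63 [0.605  0.2176 0.02  ] | [0.6047 0.2188 0.0156] 0.0006 156
y [158.1 240.4] 66 [0.5186 0.2635 0.02  ] | [0.5354 0.1714 0.4118] 0.0057 127| [0.5198 0.2506 0.0811] 0.0011 126| [0.5182 0.2647 0.0159] 0.0003 157| [ 0.513   0.2977 -0.1286] 0.0011 215
y [178.6 262.2] 66 [0.4594 0.2074 0.02  ] | [0.4956 0.1369 0.3941] 0.0067 127| [0.4587 0.2085 0.0155] 0.0005 126| [ 0.4528  0.2215 -0.0624] 0.0005 157| [ 0.4374  0.2531 -0.2389] 0.0003 215
y [127.5 266.4] 67 [0.4488 0.3458 0.02  ] | [0.4482 0.3473 0.0157] 0.0002 167
r [223.  216.8] 101 [0.5814 0.0849 0.05  ] | [0.5815 0.0851 0.0466] 0.0 341
r [229.9 219. ] 50 [0.5754 0.0665 0.05  ] | [0.573  0.0698 0.0318] 0.0035 341
r [298.2 225.8] 53 [ 0.5566 -0.115   0.05  ] | [ 0.5568 -0.1149  0.053 ] 0.0003 250
r [305.1 229.4] 104 [ 0.547  -0.1332  0.05  ] | [ 0.546  -0.1339  0.0385] 0.0011 250
g [371.3 205.3] 83 [ 0.6103 -0.3105  0.05  ] | [ 0.6096 -0.31    0.0505] 0.0008 55
b [369.9 252. ] 1432 [ 0.4866 -0.3039  0.05  ] | [ 0.4806 -0.3101  0.0174] 0.0048 1240
```

View pics/w0.png

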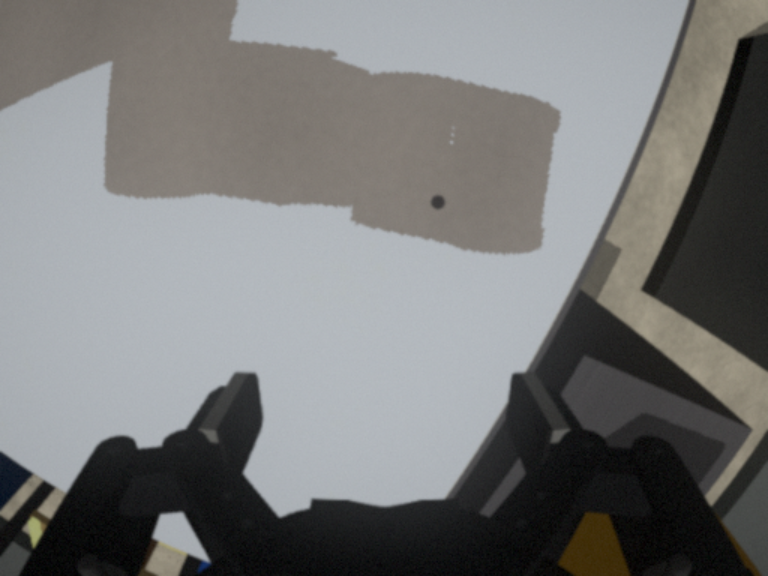

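The wrist view shows only bench and robot shadow, with the fingers at the bottom at (235,390) and (540,390). The camera sits about 77 mm ahead along tool x. Next I take close wrist views of the tray, jig and pulleys.

Run:
```python
from h import *
import pickle
q=down(0.64); D=[]
for p in [(.52,-.32,.26),(.60,-.26,.26),(.56,-.07,.26),(.53,.01,.26),(.53,.24,.26),(.51,.31,.26)]:
    movep(p,q); wait(.15); D.append(capture("wrist"))
pickle.dump(D,open("D.pkl","wb")); print(observe()["time_s"],observe()["qpos"])
im=np.vstack([np.hstack([d["img"] for d in D[0:4:2]]),np.hstack([d["img"] for d in D[3:5]])])
cv2.imwrite("pics/w1.png",cv2.resize(im[:,:,::-1],(800,600)))
for d in D:
    print("--",(-d["R"].T@d["t"]).round(4))
    for n,z in (("y",.022),("g",.052),("r",.06)):
        for c,k,_ in blobs(mask(d,n),60): print(n,c.round(1),k,cast(d,c,z,True)[0].round(4))
```

```text
5.875 [ 4.33687495e-01  4.23237904e-01  1.59442120e+00 -1.53893495e-04
  1.12393190e+00  1.36592545e+00]
-- [ 0.5823 -0.2765  0.4033]
g [295.  103.7] 385 [ 0.611  -0.3116  0.052 ]
r [141.6  57.5] 351 [ 0.5524 -0.1296  0.06  ]
r [151.3  70.3] 258 [ 0.5461 -0.1498  0.06  ]
-- [ 0.6622 -0.2163  0.4035]
g [293.1 185.4] 347 [ 0.6113 -0.3108  0.052 ]
r [46.  41.4] 137 [0.5815 0.0788 0.06  ]
r [60.3 50.3] 162 [0.5827 0.0463 0.06  ]
r [148.7 139.5] 735 [ 0.5551 -0.1343  0.06  ]
-- [ 0.6233 -0.027   0.4032]
y [106.5  22.8] 180 [0.6044 0.2153 0.022 ]
y [56.6 60.8] 134 [0.5191 0.2611 0.022 ]
y [ 9.6 77.7] 88 [0.4495 0.3437 0.022 ]
y [ 62.9 112.5] 143 [0.4606 0.2057 0.022 ]
g [408.2 240.7] 219 [ 0.611  -0.3102  0.052 ]
r [162.2  81.9] 354 [0.583  0.0797 0.06  ]
r [174.2  93.2] 242 [0.5799 0.0593 0.06  ]
r [285.4 198. ] 646 [ 0.5554 -0.1217  0.06  ]
-- [0.5933 0.0536 0.4034]
y [161.5  30.4] 226 [0.6044 0.2152 0.022 ]
y [102.4  67.5] 179 [0.5192 0.2613 0.022 ]
y [44.5 83.2] 125 [0.4494 0.3439 0.022 ]
y [110.3 123.4] 183 [0.4609 0.2058 0.022 ]
g [447.5 251.4] 152 [ 0.611  -0.3091  0.052 ]
r [233.3 
[... 172 characters left out ...]
[0.6104 0.3537 0.022 ]
y [235.1 159.6] 239 [0.5203 0.2629 0.022 ]
y [157.2 166.1] 193 [0.4507 0.3445 0.022 ]
y [242.9 216.5] 220 [0.462  0.2082 0.022 ]
r [364.  201.1] 259 [0.5828 0.1039 0.06  ]
r [376.2 212.9] 230 [0.5814 0.0784 0.06  ]
r [430.5 282. ] 148 [ 0.5566 -0.0897  0.06  ]
-- [0.5732 0.3535 0.4035]
y [272.8  81.5] 256 [0.6101 0.3549 0.022 ]
y [349.7 151.8] 97 [0.6011 0.2183 0.022 ]
y [280.5 177.3] 117 [0.5166 0.2712 0.022 ]
y [206.4 183.8] 215 [0.4505 0.3454 0.022 ]
y [285.7 231.5] 64 [0.4594 0.2168 0.022 ]
r [403.6 218. ] 217 [0.5808 0.1093 0.06  ]
r [416.3 229.4] 174 [0.5812 0.0788 0.06  ]
r [455.9 289.5] 122 [ 0.5556 -0.0845  0.06  ]
r [462.9 301. ] 109 [ 0.5492 -0.1258  0.06  ]
```

View pics/w1.png

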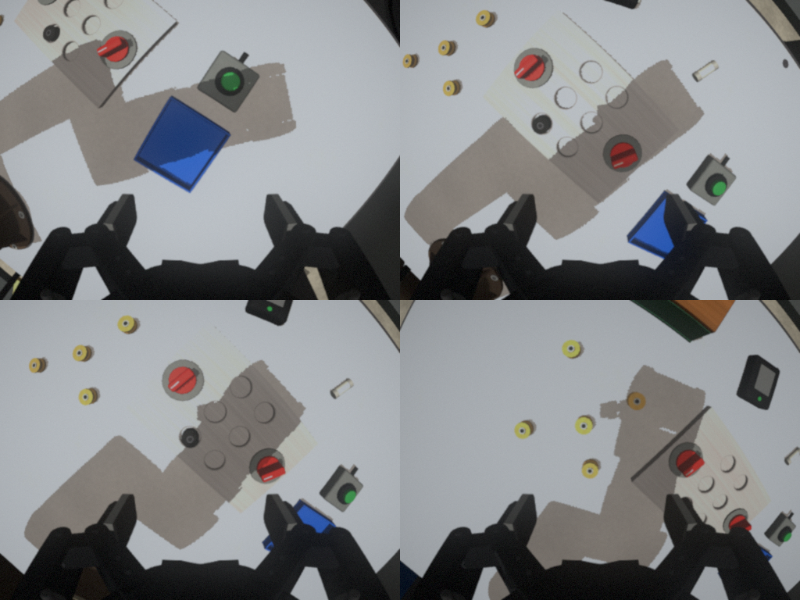

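The montage shows the tray, the button pod, both knobs, one black pulley in pocket1 and five empty pockets. The brass pulleys are clearly visible. Next I fit the jig pose from the pocket rims and triangulate heights from the wrist views.

```bash
cat >> h.py <<'E'
PK=np.array([[-60,30],[-60,-30],[0,30],[0,-30],[60,30],[60,-30]])/1000.
def rigid(A,B):
    a,b=A.mean(0),B.mean(0);H=(A-a).T@(B-b);y=np.arctan2(H[0,1]-H[1,0],H[0,0]+H[1,1])
    R=np.array([[np.cos(y),-np.sin(y)],[np.sin(y),np.cos(y)]]);return y,b-R@a,R
def rims(d,y0,c0,z=.02,tol=.009):
    R=Ro.from_euler("z",y0).as_matrix()[:2,:2]
    g=cv2.GaussianBlur(cv2.cvtColor(cv2.resize(d["img"],None,fx=3,fy=3,interpolation=cv2.INTER_CUBIC),cv2.COLOR_RGB2GRAY),(0,0),2)
    hgt=(-d["R"].T@d["t"])[2]-z; r=3*d["intrinsics"][0,0]*.018/hgt
    C=cv2.HoughCircles(g,cv2.HOUGH_GRADIENT,1,r,param1=60,param2=12,minRadius=int(r*.75),maxRadius=int(r*1.15))
    out=[]
    if C is None: return out
    P=cast(d,(C[0,:,:2]+.5)/3-.5,z,True)[:,:2]
    for i,p in enumerate(PK):
        e=np.linalg.norm(P-(R@p+c0),axis=1); j=e.argmin()
        if e[j]<tol: out.append((i,P[j],(C[0,j,:2]+.5)/3-.5))
    return out
E
python3 - <<'E'
from h import *
import pickle
D=pickle.load(open("D.pkl","rb")); y,c=-.146,np.array([.566,-.024])
for it in range(2):
    A=[];B=[];T={}
    for k in (2,3,4):
        for i,p,uv in rims(D[k],y,c,tol=.012 if it==0 else .006):
            A.append(PK[i]);B.append(p);T.setdefault(i,[]).append((k,uv,p))
    A=np.array(A);B=np.array(B); y,c,R=rigid(A,B); res=B-(A@R.T+c); print(len(A),y,c,np.linalg.norm(res,axis=1).round(4))
for i,l in T.items():
    print(i,[(k,p.round(4).tolist()) for k,_,p in l], [tri(D[l[0][0]],l[0][1],D[m[0]],m[1],True,True)[0].round(4).tolist() for m in l[1:]])
# brass heights from two wrist views
for k1,k2 in((3,4),(4,5)):
  for a,_,_ in blobs(mask(D[k1],"y"),110):
    for b,_,_ in blobs(mask(D[k2],"y"),110):
        X,e=tri(D[k1],a,D[k2],b,True,True)
        if e<.004 and 0<X[2]<.04: print("brass",X.round(4),round(e,4))
a=[blobs(mask(D[k],"g"),200)[0][0] for k in(0,1)];print("btn",tri(D[0],a[0],D[1],a[1],True,True))
for k in(0,1):
    m=max(blobs(mask(D[k],"b"),500),key=lambda b:b[1])[2].astype(np.uint8)
    cs=max(cv2.findContours(m,0,2)[0],key=cv2.contourArea); q=cv2.approxPolyDP(cv2.convexHull(cs),8,True)[:,0].astype(float)
    print("tray",cast(D[k],q,.025,True).round(4).tolist())
E
```

```text
13 -0.119325115603661 [ 0.56455008 -0.02349277] [0.0007 0.0025 0.003  0.0009 0.0032 0.0035 0.0015 0.0029 0.0006 0.0011
 0.0037 0.006  0.0068]
12 -0.13074021843880188 [ 0.56466463 -0.02404651] [0.0011 0.0027 0.0022 0.0004 0.0019 0.0023 0.002  0.0029 0.0008 0.002
 0.0031 0.0065]
0 [(2, [0.5083, 0.0128]), (3, [0.5075, 0.0123])] [[0.5081, 0.0126, 0.0208]]
1 [(2, [0.5031, -0.048]), (3, [0.5037, -0.0443])] [[0.4993, -0.0485, 0.0052]]
2 [(2, [0.5695, 0.0037]), (4, [0.569, 0.0122])] [[0.5681, 0.0045, 0.0092]]
3 [(2, [0.5605, -0.0541]), (3, [0.5605, -0.053])] [[0.5599, -0.0544, 0.0153]]
4 [(2, [0.628, -0.004]), (3, [0.6286, -0.0001])] [[0.6291, -0.0027, 0.0041]]
5 [(2, [0.6201, -0.0639]), (3, [0.6172, -0.062])] [[0.619, -0.0655, 0.0072]]
brass [0.5192 0.2627 0.0193] 0.0005
brass [0.4495 0.3447 0.0207] 0.0006
brass [0.4601 0.2074 0.018 ] 0.0005
brass [0.6107 0.3549 0.0158] 0.0
brass [0.4487 0.3453 0.0167] 0.0
btn (array([ 0.61106818, -0.31161035,  0.04976333]), np.float64(0.00021982926139663665))
tray [[0.5288, -0.2572, 0.025], [0.5419, -0.3649, 0.025], [0.431, -0.3694, 0.025], [0.4189, -0.2643, 0.025]]
tray [[0.5424, -0.3651, 0.025], [0.4171, -0.3748, 0.025], [0.4088, -0.2616, 0.025], [0.5354, -0.2533, 0.025]]
```

Run:
```python
from h import *
import pickle
q=down(0.64); D=[]; tx=np.array([np.cos(.64),np.sin(.64)])
for g in [(.60,.01),(.58,-.04),(.53,.0),(.54,-.03)]:
    p=np.array(g)-.035*tx; movep((*p,.13),q); wait(.2); D.append(capture("wrist"))
pickle.dump(D,open("D2.pkl","wb")); print(observe()["time_s"])
y,c=-.135,np.array([.5645,-.024]); ims=[]
for it in range(2):
    A=[];B=[];ims=[]
    for k,d in enumerate(D):
        im=cv2.resize(d["img"],None,fx=3,fy=3)[:,:,::-1].copy()
        for i,p,uv in rims(d,y,c,tol=.012 if it==0 else .006):
            A.append(PK[i]);B.append(p);cv2.circle(im,tuple(int(v*3+1) for v in uv),5,(0,0,255),-1)
            if it: print(k,i+1,p.round(4))
        ims.append(im)
    A=np.array(A);B=np.array(B); y,c,R=rigid(A,B); print(len(A),y,c,np.linalg.norm(B-(A@R.T+c),axis=1).round(4))
cv2.imwrite("pics/w2.png",cv2.resize(np.hstack([ims[1],ims[2]]),(800,300),interpolation=cv2.INTER_AREA))
cv2.imwrite("pics/w3.png",cv2.resize(ims[1],(800,600)))
```

```text
9.1583
24 -0.13059741660148125 [ 0.56514287 -0.02381272] [0.0036 0.0101 0.0027 0.0054 0.001  0.0033 0.0047 0.0079 0.0021 0.0006
 0.0032 0.0016 0.0016 0.0035 0.0012 0.0025 0.0038 0.0049 0.0024 0.0026
 0.0021 0.0006 0.0039 0.0033]
0 1 [0.5069 0.0113]
0 3 [0.5714 0.0046]
0 4 [ 0.5649 -0.0497]
0 5 [ 0.6285 -0.0029]
0 6 [ 0.6201 -0.0581]
1 1 [0.505  0.0127]
1 3 [0.5697 0.0039]
1 4 [ 0.5619 -0.0537]
1 5 [ 0.6276 -0.005 ]
1 6 [ 0.6193 -0.0622]
2 1 [0.5093 0.0121]
2 2 [ 0.5041 -0.0432]
2 3 [0.5689 0.0047]
2 4 [ 0.5601 -0.0514]
2 5 [ 0.6249 -0.0032]
2 6 [ 0.6163 -0.0591]
3 1 [0.5076 0.0125]
3 2 [ 0.5041 -0.0447]
3 3 [0.5685 0.0039]
3 4 [ 0.5608 -0.0531]
3 5 [ 0.6261 -0.0049]
3 6 [ 0.6175 -0.0614]
22 -0.12959305656319733 [ 0.564393   -0.02412328] [0.0028 0.0033 0.0061 0.001  0.0035 0.0038 0.0022 0.0014 0.0029 0.0009
 0.0013 0.0043 0.0011 0.0025 0.003  0.0045 0.0015 0.0034 0.0017 0.0008
 0.0032 0.0025]
```

View pics/w3.png

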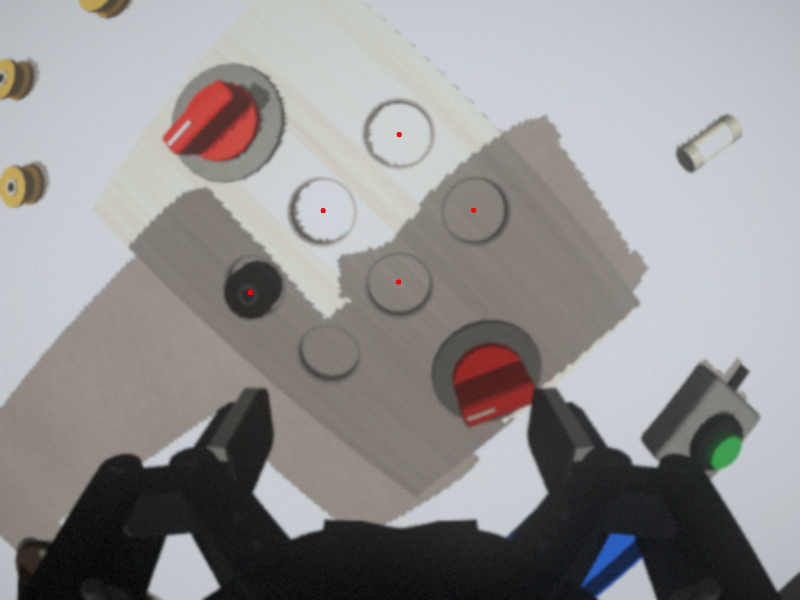

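The close view shows all six pockets, with the black pulley at (250,290). Its circles mix rim and floor edges. I'll look straight down on each pocket, where the two are concentric.

Run:
```python
from h import *
import pickle
q=down(0.64); tx=np.array([np.cos(.64),np.sin(.64)]); y,c=-.13,np.array([.5644,-.024])
R=Ro.from_euler("z",y).as_matrix()[:2,:2]; D=[];A=[];B=[]
for i in (1,3,5,4,2):
    p=R@PK[i]+c-.077*tx; movep((*p,.13),q); wait(.25); d=capture("wrist"); D.append(d)
    for j,P,uv in rims(d,y,c,tol=.006):
        if j==i: A.append(PK[i]);B.append(P);print(i+1,P.round(4),uv.round(1))
pickle.dump(D,open("D3.pkl","wb")); print(observe()["time_s"])
A=np.array(A);B=np.array(B); y,c,R=rigid(A,B); print(y,c,(B-(A@R.T+c)).round(4).tolist())
```

```text
2 [ 0.5012 -0.0466] [254.8 106.2]
4 [ 0.5601 -0.0551] [255.8 105.8]
6 [ 0.6197 -0.0632] [256.2 105.8]
5 [ 0.6285 -0.0045] [256.2 105.5]
3 [0.5688 0.0042] [255.2 106.2]
12.4833
-0.14241631698498713 [ 0.56464596 -0.02540278] [[0.0002, -0.0], [-0.0002, 0.0], [-0.0, 0.0004], [0.0002, -0.0003], [-0.0001, -0.0001]]
```

Run:
```python
from h import *
y,c=-.1424,np.array([.56465,-.0254]); R=Ro.from_euler("z",y).as_matrix()[:2,:2]; Y=.64+np.pi
tx=np.array([np.cos(Y),np.sin(Y)]); p0=R@PK[2]+c
movep((*(p0-.077*tx),.13),down(Y)); wait(.3); d=capture("wrist")
for j,P,uv in rims(d,y,c,tol=.006):
    if j==2: print(P-p0, "tool-frame bias (x,y)",[(P-p0)@tx/-2*-1,0], (P-np.array([.5688,.0042])),uv)
t=Ro.from_euler("z",.64).as_matrix()[:2,:2]; print("bias in tool xy (yaw .64 axes):",t.T@((np.array([.5688,.0042])-P)/2))
print(observe()["time_s"],observe()["qpos"][5])
```

```text
[-3.57164735e-04 -5.67408506e-05] tool-frame bias (x,y) [np.float64(0.0001601828481963584), 0] [-2.49587869e-04  3.96063865e-05] [257.83334 105.5    ]
bias in tool xy (yaw .64 axes): [-0.00014774  0.04046183]
15.3333 -2.2354870572367873
```

The wrist camera bias is about 0.1 mm, so I can start: black pulley first, then the first brass.

```bash
cat >> h.py <<'E'
JY,JC=-.1424,np.array([.56465,-.0254]); JR=Ro.from_euler("z",JY).as_matrix()[:2,:2]
Y=JY+np.pi/4; Q=down(Y); TX=np.array([np.cos(Y),np.sin(Y)])
def pocket(i): return JR@PK[i-1]+JC
def look(p,z=.13):
    movep((*(np.array(p)-.077*TX),z),Q); wait(.2); return capture("wrist")
def brass(d,z=.022,lo=150):
    out=[]
    for ce,a,l in blobs(mask(d,"y"),lo):
        h=cv2.convexHull(max(cv2.findContours(l.astype(np.uint8),0,2)[0],key=cv2.contourArea)); (u,v),r=cv2.minEnclosingCircle(h)
        M=cv2.moments(h); out.append((cast(d,(M["m10"]/M["m00"],M["m01"]/M["m00"]),z,True)[0][:2],r,a))
    return out
def st():
    s=observe(); return round(s["time_s"],1),round(float(s["grip_width"]),3),round(float(s["grip_force"]),1),s["ft_force"].round(1).tolist()
def pick(p,z,op=.58,up=.12):
    command_gripper(op); movep((*p,z+.05),Q); movel((*p,z),max_speed=.12); command_gripper(0.0); print("grip",st())
    movel((*p,up),max_speed=.2); s=st(); print("lift",s); return s[1]>.2
def place(p,z,up=.12,op=.58,hover=.03):
    movep((*p,z+hover),Q); s=st(); print("before",s)
    if s[1]<.2: return False
    movel((*p,z),max_speed=.08); wait(.1); print("down",st()); command_gripper(op); wait(.1); movel((*p,up),max_speed=.2); return True
E
python3 - <<'E'
from h import *
T=np.array([.476,-.314])
movep((*pocket(1),.12),Q); print("pick",pick(pocket(1),.021))
movep((*T,.12),Q); print("place",place(T,.021,up=.13,hover=.06))
c=look((.4601,.2074)); print([ (b[0].round(4).tolist(),round(b[1],1),b[2]) for b in brass(c)],st())
t=capture("top"); cv2.imwrite("pics/t2.png",cv2.resize(t["img"][170:300,90:440,::-1],None,fx=2.2,fy=2.2)); print([cast(t,x[0],.02)[0].round(4).tolist() for x in blobs(mask(t,"y"),25)])
cv2.imwrite("pics/w4.png",c["img"][:,:,::-1])
E
```

```text
grip (19.6, 0.317, 58.4, [-1.4, 0.0, 10.4])
lift (20.2, 0.319, 59.1, [-0.1, 0.2, -0.8])
pick True
before (21.8, 0.315, 59.3, [0.8, 0.9, -0.8])
down (22.8, 0.319, 59.3, [-0.3, -0.6, -0.5])
place True
[([0.5175, 0.2614], 17.5, np.int32(667)), ([0.449, 0.3444], 15.4, np.int32(493)), ([0.4599, 0.2069], 16.8, np.int32(651))] (25.9, 0.581, 0.0, [0.6, -0.3, 0.7])
[[0.6108, 0.3554, 0.02], [0.6051, 0.2172, 0.02], [0.5186, 0.2631, 0.02], [0.4598, 0.2073, 0.02], [0.449, 0.3452, 0.02]]
```

View pics/t2.png

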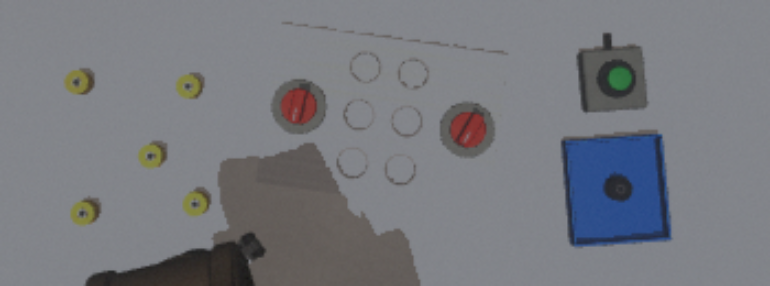

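The crop shows the black pulley upright in the tray at (620,188) and all six pockets empty. Now the first brass goes into pocket2.

```bash
cat >> h.py <<'E'
def fetch(guess,pk):
    g=np.array(guess)
    for _ in range(2):
        bs=[b for b in brass(look(g)) if np.linalg.norm(b[0]-g)<.06]
        if not bs: print("no brass near",g); return False
        b=min(bs,key=lambda b:np.linalg.norm(b[0]-g)); d=np.linalg.norm(b[0]-g); g=b[0]
        if d<.006: break
    print("brass",g.round(4),"r",round(b[1],1))
    if not pick(g,.010): return False
    P=pocket(pk); movep((*P,.12),Q)
    return place(P,.023,hover=.045)
def checkpk(pk):
    d=look(pocket(pk)); bs=brass(d,.032)
    b=min(bs,key=lambda b:np.linalg.norm(b[0]-pocket(pk))); print("pocket",pk,"err mm",((b[0]-pocket(pk))*1000).round(1),"r",round(b[1],1),st()); return d
E
python3 - <<'E'
from h import *
print(fetch((.4599,.2069),2)); d=checkpk(2); cv2.imwrite("pics/w5.png",cv2.resize(d["img"][:,:,::-1],None,fx=1.5,fy=1.5))
E
```

```text
brass [0.4599 0.2069] r 16.8
grip (28.1, 0.321, 58.4, [-2.1, -1.4, 9.5])
lift (28.8, 0.315, 59.1, [-0.9, 0.6, -1.2])
before (30.1, 0.316, 59.2, [-0.5, -0.6, -0.6])
down (30.9, 0.32, 59.6, [-0.3, -0.5, -0.2])
True
pocket 2 err mm [ 1.1 -1.7] r 18.0 (32.7, 0.58, 0.0, [-0.8, -0.3, 0.4])
```

View pics/w5.png

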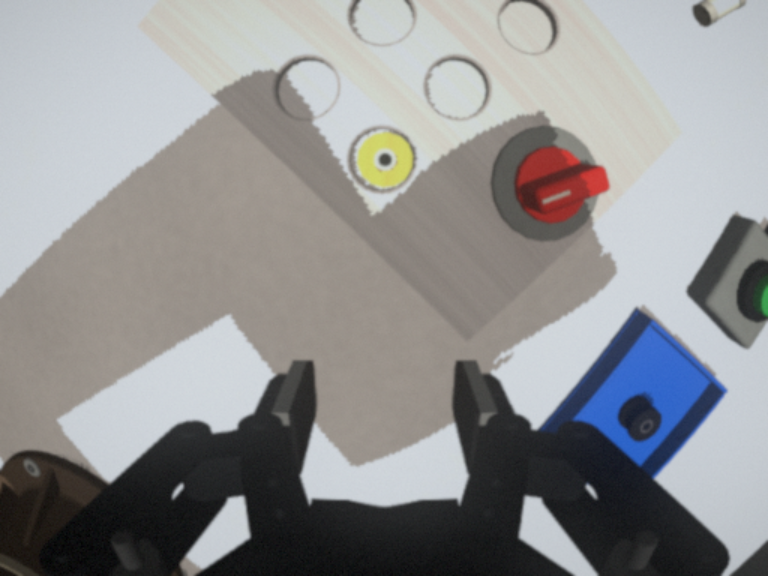

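The first pulley sits flat in pocket2 at (385,158), about 2 mm off centre. I'll nudge the placing by half of that and carry on.

```bash
sed -i 's/    P=pocket(pk); movep/    P=pocket(pk)+[-.0006,.0009]; movep/' h.py
python3 - <<'E'
from h import *
if fetch((.5175,.2614),4):
    checkpk(4)
    if fetch((.605,.2165),6): checkpk(6)
E
```

```text
brass [0.5189 0.2625] r 16.8
grip (35.7, 0.318, 58.5, [-2.5, -0.5, 8.0])
lift (36.4, 0.318, 59.1, [-0.7, -0.7, -0.0])
before (38.0, 0.315, 59.2, [0.7, 0.2, 0.6])
down (38.8, 0.317, 59.2, [0.7, -0.6, -1.0])
pocket 4 err mm [ 0.2 -0.7] r 18.0 (40.5, 0.58, 0.0, [-0.2, -0.4, 0.2])
brass [0.6049 0.2165] r 16.8
grip (43.5, 0.317, 58.6, [-1.4, -0.4, 6.8])
lift (44.1, 0.318, 59.1, [-0.1, -0.4, -0.8])
before (45.6, 0.32, 59.2, [0.0, -0.1, 0.0])
down (46.4, 0.316, 59.1, [0.6, -0.1, -0.6])
pocket 6 err mm [-0.1 -0.8] r 18.1 (48.1, 0.58, 0.0, [0.4, 0.1, 1.1])
```

Run:
```python
from h import *
if fetch((.449,.3447),3):
    checkpk(3)
    if fetch((.6108,.355),5): checkpk(5)
t=capture("top"); print([(cast(t,x[0],.03)[0].round(4).tolist(),x[1]) for x in blobs(mask(t,"y"),15)])
d=look(JC+[0,0],.2); s=capture("scene"); cv2.imwrite("pics/w6.png",cv2.resize(np.hstack([d["img"],s["img"]])[:,:,::-1],(800,300)))
import pickle; pickle.dump(d,open("D6.pkl","wb"))
```

```text
brass [0.4492 0.345 ] r 16.8
grip (51.6, 0.319, 58.5, [-1.8, -1.3, 8.9])
lift (52.3, 0.317, 59.1, [-0.1, -0.2, -2.1])
before (54.0, 0.319, 59.2, [1.0, -0.2, -0.1])
down (54.8, 0.317, 59.3, [-0.4, 0.1, -0.1])
pocket 3 err mm [ 0.3 -0.6] r 17.7 (56.5, 0.58, 0.0, [-0.7, -0.3, -0.3])
brass [0.6108 0.3548] r 16.8
grip (59.7, 0.322, 58.7, [-0.8, -0.6, 5.4])
lift (60.4, 0.319, 59.1, [-1.3, 0.3, -1.0])
before (62.1, 0.314, 59.2, [0.7, -0.4, -0.2])
down (62.9, 0.32, 59.2, [-0.6, -0.5, -0.7])
pocket 5 err mm [-0.1 -0.8] r 17.7 (64.7, 0.582, 0.0, [1.0, -0.6, 0.1])
[]
```

View pics/w6.png

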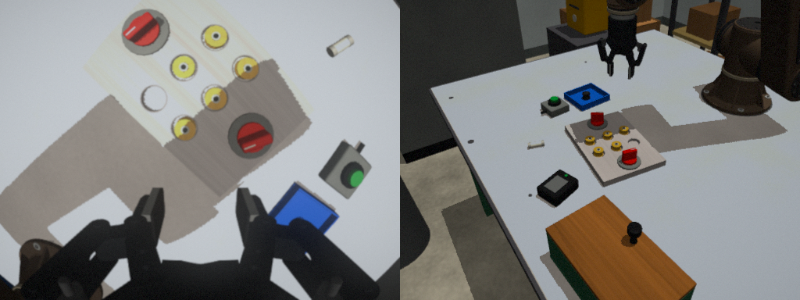

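All five brass pulleys sit in pockets 2 to 6 and the black one is in the tray. Next I measure the knob bar angles from straight above.

Run:
```python
from h import *
import pickle
ims=[];K=[]
for sy in (1,-1):
    p=JR@[0,.105*sy]+JC; d=look(p,.15); K.append(d)
    m=mask(d,"r"); c=max(blobs(m,100),key=lambda b:b[1]); u,v=c[0].astype(int); print(p.round(4),c[0],c[1],cast(d,c[0],.05,True)[0].round(4))
    ims.append(cv2.resize(d["img"][v-40:v+40,u-40:u+40],(400,400),interpolation=cv2.INTER_CUBIC)); print("crop origin",u-40,v-40)
pickle.dump(K,open("K.pkl","wb")); cv2.imwrite("pics/k.png",np.hstack(ims)[:,:,::-1]); print(st())
```

```text
[0.5796 0.0785] [253.64222712 104.55347299] 1814 [0.5801 0.0781 0.05  ]
crop origin 213 64
[ 0.5497 -0.1293] [255.93959363 106.28775398] 1821 [ 0.5501 -0.1298  0.05  ]
crop origin 215 66
(67.4, 0.58, 0.0, [0.2, -1.0, -0.2])
```

View pics/k.png

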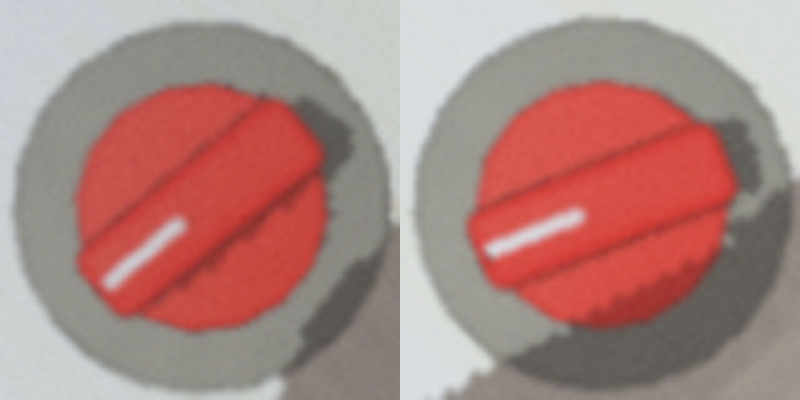

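Both knob bars are clear, running from (105,290) to (295,127) on the left and from (487,252) to (723,156) on the right.

```bash
cat >> h.py <<'E'
def turn(p,ang):
    yaw=ang
    while yaw>p_q1(p)+4.15: yaw-=np.pi
    while yaw<p_q1(p)+4.15-np.pi: yaw+=np.pi
    movep((*p,.15),down(yaw)); command_gripper(.5); movel((*p,.039),max_speed=.12); command_gripper(0.0); print("grip",st(),"yaw",round(yaw,3))
    tot=0
    while tot<2.6:
        movep((*p,.039),down(yaw-tot-.1)); tot+=.1; s=observe(); q=s["ee_rot"]; act=2*np.arctan2(q[1],q[0])
        print(round(tot,2),"tz",s["torque"][2].round(2),"lag",round((act-(yaw-tot)+np.pi)%(2*np.pi)-np.pi,3),"w",s["grip_width"].round(3))
        if abs(s["torque"][2])>4: break
    return yaw,tot
def p_q1(p): return np.arctan2(p[1],p[0])
E
python3 - <<'E'
from h import *
import pickle
K=pickle.load(open("K.pkl","rb"))
E=[([213,64],[(105,290),(295,127)]),([215,66],[(87,252),(323,156)])]
for d,(o,pts),sy in zip(K,E,(1,-1)):
    P=cast(d,np.array(o)-.4+np.array(pts)/5,.064,True)[:,:2]; v=P[1]-P[0]; a=np.arctan2(v[1],v[0])
    print("len",np.linalg.norm(v).round(4),"mid",P.mean(0).round(4),(JR@[0,.105*sy]+JC).round(4),"ang",a.round(3),"rel jig cw",((JY-a)%np.pi).round(3))
    if sy==1: al=a
p=JR@[0,.105]+JC
print(turn(p,al)); print(st())
E
```

```text
len 0.0385 mid [0.5792 0.0784] [0.5796 0.0785] ang -0.213 rel jig cw 0.071
len 0.0389 mid [ 0.55   -0.1295] [ 0.5497 -0.1293] ang -0.534 rel jig cw 0.391
grip (70.6, 0.151, 59.2, [-1.6, 6.3, 5.0]) yaw 2.928Traceback (most recent call last):
  File "<stdin>", line 10, in <module>
  File "h.py", line 85, in turn
    print(round(tot,2),"tz",s["torque"][2].round(2),"lag",round((act-(yaw-tot)+np.pi)%(2*np.pi)-np.pi,3),"w",s["grip_width"].round(3))
                                                                                                             ^^^^^^^^^^^^^^^^^^^^^
AttributeError: 'float' object has no attribute 'round'
```

```bash
sed -i 's/s\["grip_width"\].round(3)/round(s["grip_width"],3)/; s/s\["torque"\]\[2\].round(2)/round(float(s["torque"][2]),2)/' h.py
sed -i 's/^def turn(p,ang):/def turn(p,ang,held=None,t0=0.):/; s/^    movep((\*p,.15),down(yaw)); command_gripper(.5)/    if held is None: movep((*p,.15),down(yaw)); command_gripper(.5)/; s/^    tot=0$/    if held: yaw=held\n    tot=t0/' h.py
python3 - <<'E'
from h import *
p=JR@[0,.105]+JC
# already gripped: re-closing in place is harmless
print(turn(p,2.928,held=2.928,t0=.1)); print(st())
E
```

```text
0.2 tz -0.01 lag -0.001 w 0.153
0.3 tz -0.02 lag -0.001 w 0.156
0.4 tz -0.07 lag -0.001 w 0.148
0.5 tz -0.06 lag -0.001 w 0.151
0.6 tz -0.02 lag -0.001 w 0.149
0.7 tz -0.02 lag -0.001 w 0.153
0.8 tz 0.02 lag -0.001 w 0.15
0.9 tz 0.0 lag -0.001 w 0.147
1.0 tz -0.04 lag -0.001 w 0.152
1.1 tz 0.01 lag -0.001 w 0.15
1.2 tz -0.01 lag -0.001 w 0.153
1.3 tz -0.04 lag -0.001 w 0.153
1.4 tz 0.02 lag -0.001 w 0.152
1.5 tz -0.06 lag -0.001 w 0.15
1.6 tz -0.06 lag -0.001 w 0.15
1.7 tz 0.01 lag -0.001 w 0.147
1.8 tz 0.01 lag -0.001 w 0.152
1.9 tz -0.01 lag -0.001 w 0.153
2.0 tz -0.04 lag -0.001 w 0.148
2.1 tz 0.01 lag -0.001 w 0.152
2.2 tz -0.04 lag -0.001 w 0.153
2.3 tz -0.03 lag -0.001 w 0.149
2.4 tz 1.94 lag 0.004 w 0.15
2.5 tz 2.17 lag 0.005 w 0.152
2.6 tz 4.49 lag 0.01 w 0.147
(2.928, 2.600000000000001)
(77.1, 0.147, 195.7, [-5.1, 10.4, 11.1])
```

Run:
```python
from h import *
p=JR@[0,.105]+JC; command_gripper(.5); movel((*p,.15),max_speed=.15)
p=JR@[0,-.105]+JC; print(turn(p,-.534)); command_gripper(.5); movel((*p,.15),max_speed=.15); print(st())
ims=[]
for sy in (1,-1):
    d=look(JR@[0,.105*sy]+JC,.15); ims.append(cv2.resize(d["img"][64:144,214:294],(400,400),interpolation=cv2.INTER_CUBIC))
cv2.imwrite("pics/k2.png",np.hstack(ims)[:,:,::-1])
d=look(JC,.15); [print(((b[0]-JC)@JR*1000).round(1),b[2]) for b in brass(d,.032)]
```

```text
grip (82.3, 0.149, 59.1, [1.1, 3.7, 5.4]) yaw 2.608
0.1 tz -0.02 lag -0.001 w 0.15
0.2 tz -0.07 lag -0.001 w 0.155
0.3 tz -0.02 lag -0.001 w 0.151
0.4 tz 0.0 lag -0.001 w 0.152
0.5 tz 0.0 lag -0.001 w 0.152
0.6 tz -0.07 lag -0.001 w 0.15
0.7 tz 0.01 lag -0.001 w 0.148
0.8 tz -0.04 lag -0.001 w 0.153
0.9 tz -0.01 lag -0.001 w 0.152
1.0 tz 0.04 lag -0.001 w 0.148
1.1 tz -0.01 lag -0.001 w 0.154
1.2 tz -0.07 lag -0.001 w 0.15
1.3 tz 0.05 lag -0.001 w 0.15
1.4 tz 0.03 lag -0.0 w 0.149
1.5 tz 0.01 lag -0.0 w 0.148
1.6 tz -0.05 lag -0.001 w 0.15
1.7 tz -0.02 lag -0.0 w 0.151
1.8 tz -0.02 lag -0.001 w 0.155
1.9 tz -0.01 lag -0.001 w 0.151
2.0 tz -0.03 lag -0.001 w 0.151
2.1 tz 2.44 lag 0.005 w 0.156
2.2 tz 2.74 lag 0.006 w 0.154
2.3 tz 5.16 lag 0.012 w 0.154
(2.6075926535897933, 2.3000000000000007)
(89.4, 0.503, 0.0, [-0.5, 0.1, -0.2])
[58.8 28.7] 687
[ 0.3 29.4] 654
[ 58.8 -29.9] 613
[  0.4 -30.4] 503
[-57.8 -30.6] 518
```

View pics/k2.png

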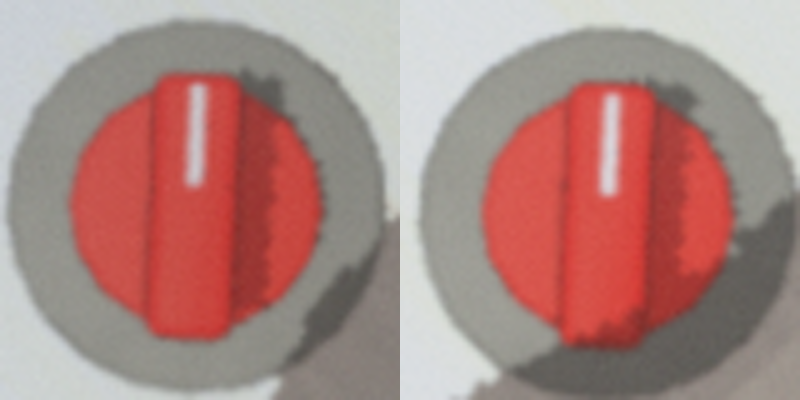

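Both knobs now stand at the same bar angle, at their stops, and all five brass pulleys are still centred. Now the button.

Run:
```python
from h import *
d=look((.611,-.3113),.15); c=max(blobs(mask(d,"g"),100),key=lambda b:b[1])[0]; B=cast(d,c,.052,True)[0][:2]; print(B)
command_gripper(0.0); movep((*B,.09),Q); movel((*B,.055),max_speed=.08)
z=.052; f0=observe()["ft_force"][2]
while z>.0446:
    movel((*B,z),max_speed=.03); s=observe(); f=s["ft_force"][2]-f0; print(round(z,4),round(s["tool_pos"][2],4),round(f,1))
    if f>15: break
    z-=.001
wait(.2); movel((*B,.12),max_speed=.1); wait(.5)
d2=look(B,.15); print(st())
movep((.55,-.3,.25),Q); t=capture("top"); wait(.3)
cv2.imwrite("pics/t3.png",cv2.resize(t["img"][110:300,90:440,::-1],None,fx=2.2,fy=2.2))
```

```text
[ 0.61104015 -0.31163789]
0.052 0.0522 -0.2
0.051 0.0513 2.9
0.05 0.0501 2.0
0.049 0.049 2.6
0.048 0.048 3.5
0.047 0.047 4.6
0.046 0.0461 5.5
0.045 0.046 12.4
(99.4, -0.002, 0.0, [-1.0, 0.7, 0.2])
```

View pics/t3.png

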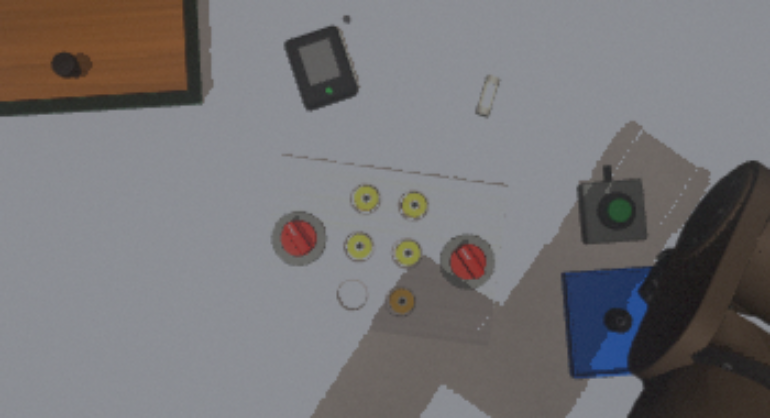

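The view shows five brass pulleys in their pockets, the black one in the tray at (618,320), the button up, and the reader and fuse undisturbed. The button bottomed out at 6 mm with 12 N. I'm handing it in.

```bash
python3 -c "
from cell import *
print(finish_job())"
```

```text
the job is handed in; nothing more can be done
None
```

I handed the job in at about 100 s; no verdict came back, but by camera and force readings the black pulley is in the tray, the five brass are flat in pockets 2–6, both knobs are at their stops, the button was pressed fully and released, and the reader and fuse were not moved.

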